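# Click the solvent selector on by one channel

## Task

Switch the solvent selector to its next channel: with a fingertip laid gently on the wide knurled wheel, roll its top backwards, towards the tube fittings, until it clicks into the next detent (one click only, white line between the two pointers). Then press the round button on that same unit fully down and let it come up. Only touch and push, grasp and lift nothing, and leave the other unit (with the narrow wheel) and the loose things as they are.

Things in the scene. Friction and masses are not known exactly. Their poses are not given: they have to be found in the camera images.
- selector: Solvent selector: white box 100 x 110 x 55 mm (x, y, z) fixed to the table, a knurled wheel 22 mm wide and a round button on its top. Origin: centre of its underside. +x points from the front (vent slots) to the back (three brass tube fittings, 18 mm long), +y left; yaw up to 0.3 rad. In its frame the wheel's axle runs along y at (-12, 28, 47) mm, the button stands at (-12, -32) mm.
- selector_crest (a point): Highest point of the selector's wheel, 77 mm above the table; it does not turn with it. The wheel: black knurled cylinder, radius 30 mm, 22 mm wide, on edge, sunk in the housing, showing 22 mm above it. Fixed round cheeks (radius 24 mm, 6 mm thick) close off its sides, so only its topmost 6 mm stand clear; each has a white pointer ridge on its crest. Axes as selector.
- selector_wheel (a joint): Angle of the wide wheel, rad; grows as its top rolls to the unit's +x (back). Detents at -0.5, 0 (start), 0.5 (wanted), 1.0, 15 mm of rim apart; past half-way it snaps on when let go. 2 N along the rim takes it out of a detent; 5 to 10 N down suffices. A white line across the rim is 0.5 rad to the front of the crest at 0 and at the crest, between the pointers, at 0.5.
- selector_button_top (a point): Centre of the top face of the selector's grey round button, 23 mm across, 65 mm above the table when up; moves with the button.
- selector_button (a joint): How far the selector's button is pressed, m: 0 up, 0.006 fully down; springs back. 1.4 N starts it, 4 N holds it down.
- trimmer: The other unit, to be left alone: the same box with the same button, but a narrow wheel, 8 mm wide, without a white line. Same origin and axes as selector. It stands to the left or to the right of the selector.
- trimmer_rim (a point): Point on the rim of the narrow wheel (30 mm radius); moves as that wheel turns.
- trimmer_button (a joint): How far the other unit's button is pressed, m (0 up, 0.006 down): leave it.
- vial_s1: Small glass vial with a screw cap, 16 mm across, 38 mm high, standing loose between the units; origin at its underside. Leave it.
- nut_c: Small black fitting, 12 mm across, 22 mm high, standing loose between the units; origin at its underside. Leave it.
- disc_filter_b: White disc filter, 26 mm across, 14 mm high, loose between the units; origin at its underside. Leave it.
- beaker_b: Small clear beaker, 53 mm across, 62 mm high, loose to the right; origin at its underside. Leave it.
- column_a: Steel column, 17 mm thick, 192 mm long, lying loose at the right front; origin at its underside. Leave it.
- tape_1: Roll of black tape, 58 mm across, 19 mm high, loose at the far right; origin at its underside. Leave it.
- mouse: Black computer mouse, 113 x 57 x 39 mm, loose at the right; origin at its underside. Leave it.

How it is judged:
By the outcome, as a careful person would: the job done as asked, in the order asked, and still so for the second after the job is handed in, with the robot touching nothing.
It also fails if it takes over 42 s, if anything falls off the work surface, if the arm or the gripper's body presses on something with over 40 N, if the wrist force passes 120 N, or if a joint passes its speed limit or range.

## Robot

A 6-joint arm with a two-finger parallel gripper is mounted at the origin on a cart in front of the work surface, level with it; the furniture and walls round the work are solid. World frame = base frame: x ahead of the robot, y to its left, z up, the work surface at z = 0. Lengths are in m, angles in degrees, forces in N, time in s.
With the tool pointing down it reaches from about 0.375 to 0.75 m from the base axis. Payload 9 kg.
Tool frame: the origin (TCP) lies where the fingers leave the gripper's body, on its centre line; the fingertips stand 73 mm ahead of it and the grasp point (between the pads) lies 54 mm ahead of it (robot.tip_reach is the distance from the TCP to the fingertips, in m); z points along the fingers, y is the line along which they close (so a half turn about z gives the same grasp; the last joint's range is limited). The gripper opens to 85 mm and grips with 20 to 120 N. Pads are 22 mm wide; open, the fingers measure 114 mm over their backs; the gripper's body (76 mm by 85 mm) begins 54 mm behind the grasp point. The pads swing forward as they close: fully open they stand 13 mm farther back than shut.
Start: joints at [-83.52, 5.964, 5.575, 89.605, 0, 77.527], TCP at [0.195, -0.567, 0.304] pointing down, gripper open.
Joint ranges: [-171.21, 171.21], [-48.23, 106.86], [-62.78, 66.21], [-105.2, 120.99], [-86.42, 89.51], [-180, 180]. Speed limits (degrees/s): [127.2, 127.2, 147.25, 180, 180, 180].

## Interface

Orientations are given as [roll, pitch, yaw] about the fixed x, y, z axes, in that order (R = Rz(yaw) Ry(pitch) Rx(roll)).
In Python, from plant import robot gives the robot as it stands. Calls block until the motion is done:
- robot.move_pose(position, orientation): joint-space move of the TCP to a pose.
- robot.line_to(position, vel=0.15, rotation=None, guard=None): straight line of the TCP; rotation=None keeps the orientation; vel is the mean speed in m/s. With guard (N) it stops when the force on the tool has changed by that much, and returns True; else False.
- robot.goto_joints(angles): joint-space move.
- robot.set_gripper(opening): finger opening in m; the grip force is fixed at half the most; returns when the fingers have stopped.
- robot.pause(seconds).
- robot.ik(position, orientation): joint angles nearest the present ones, or None.
- robot.observe(): the state.
- robot.grab_frame(name): name is "scene" or "top" or "wrist"; returns the picture (420x560x3 uint8, blue, green, red); there is no depth.
- robot.get_calibration(name): a dict with "vertical_fov" (degrees; the focal length in pixels is half the picture's height over the tangent of half this angle, whatever the lens; pixels are square), "cx", "cy" (the principal point, pixels), "rvec" (rotation vector, rad) and "tvec" (3), from world to camera coordinates, as OpenCV has them. Camera axes: x right, y down, z forward; pixel columns grow to the right and rows downward; lengths in m; the calibration is good to about 2 mm. A picture is of the moment at which its call begins: read the wrist's pose just before it. get_calibration takes no time and is no camera call; for the wrist camera it gives the pose at the moment of the call.
A pose or a line that the arm cannot do raises robot.IKError and nothing moves.
- robot.job_done(): hands the job in; it is judged then, once.
The state is a dict: "time": time; "q": joint angles; "qvel": joint speeds; "joint_torque": joint torques, N m; "tool_pos": TCP position; "tcp_rot": TCP orientation; "ft_force": force on the tool from outside, world axes, zero at the start; "torque": the same for the moment, N m; "gripper_width": finger opening in m; "gripper_force": force on a finger pad.
Only numpy, scipy, OpenCV 4.12 (cv2) and the standard library are available. Lean on these libraries where they do the work, as an engineer would, in place of code of your own. Each camera call takes 0.05 s, during which the arm holds its last target. There are 200 camera calls.

## Working session

There is one attempt and no reset: what is moved stays moved. The work goes in short steps, each a Python script; the robot and the scene stay as the last script left them, time stands still between calls to the robot, and variables do not carry over. Pictures are saved under pics/ and viewed, at most 10 in all, crops included, and the job is handed in when it is done.

```bash
mkdir -p pics; ls; python3 - <<'E'
from plant import robot
import cv2
for n in ("scene","top"):
    cv2.imwrite(f"pics/{n}0.png",robot.grab_frame(n)); print(n,robot.get_calibration(n))
print(robot.get_calibration("wrist")); print(robot.observe())
E
```

```text
pics
scene {'vertical_fov': 46.14277318922345, 'cx': 277.3320559406905, 'cy': 212.52816610841754, 'rvec': array([ 2.03530968, -0.51062963,  0.28242161]), 'tvec': array([-0.44682171,  0.15401709,  1.24875318])}
top {'vertical_fov': 54.69633109628958, 'cx': 279.8053978317341, 'cy': 201.58872133610424, 'rvec': array([ 2.16147139, -2.14107015,  0.12019119]), 'tvec': array([-0.03944363,  0.4918505 ,  1.28612466])}
{'vertical_fov': 65.6924257797714, 'cx': 278.4655511959517, 'cy': 211.78931526822498, 'rvec': array([-2.35434466,  1.68129096,  0.24997455]), 'tvec': array([-0.59937494, -0.03558294,  0.37980318])}
{'time': 0.1, 'q': array([-8.35209847e+01,  5.99492657e+00,  5.53119631e+00,  8.96045072e+01,
       -2.20279991e-03,  7.75273129e+01]), 'qvel': array([ 0.02021297, -0.07475614,  0.15198102, -0.0573575 ,  0.03935088,
        0.04308741]), 'joint_torque': array([ 7.23791614e-03, -5.58203924e+01,  5.04722393e+01,  1.29922555e-02,
       -2.14954152e-04, -2.68519543e-06]), 'tool_pos': array([ 0.19484402, -0.56725329,  0.30319974]), 'tcp_rot': array([-1.79932897e+02, -1.25867186e-02,  1.89516964e+01]), 'ft_force': array([-0.03358399, -0.44662386, -0.03645654]), 'torque': array([-0.07671337, -0.00740945,  0.00110575]), 'gripper_force': 0.0, 'gripper_width': 0.08552201514041194}
```

View pics/top0.png

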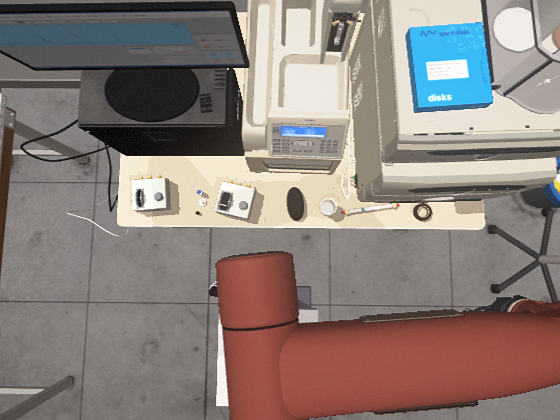

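View pics/scene0.png

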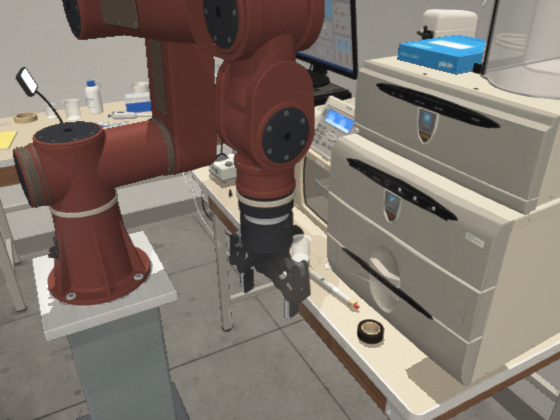

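The top view shows two white units, at about (151,196) and (236,201), with the wheel to the left of the button on each. The scene view shows the arm hiding them. Next I enlarge the units and cast rays.

```bash
cat > h.py <<'E'
import numpy as np, cv2
from plant import robot
def KRt(c,H=420):
    f=H/2/np.tan(np.radians(c["vertical_fov"]/2))
    return np.array([[f,0,c["cx"]],[0,f,c["cy"]],[0,0,1]]),cv2.Rodrigues(np.array(c["rvec"]))[0],np.array(c["tvec"])
def ray(c,uv,z):
    K,R,t=KRt(c); o=-R.T@t; d=R.T@np.linalg.solve(K,[uv[0],uv[1],1.]); return o+d*(z-o[2])/d[2]
def proj(c,p):
    K,R,t=KRt(c); q=K@(R@np.array(p)+t); return q[:2]/q[2]
E
python3 - <<'E'
from h import *
im=cv2.imread("pics/top0.png"); c=robot.get_calibration("top")
cv2.imwrite("pics/topc.png",cv2.resize(im[150:240,115:275],None,fx=5,fy=5,interpolation=cv2.INTER_CUBIC))
for uv in [(151,196),(236,201)]: print(ray(c,uv,.055))
E
```

```text
[0.50354927 0.3771568  0.055     ]
[0.48980029 0.10448342 0.055     ]
```

View pics/topc.png

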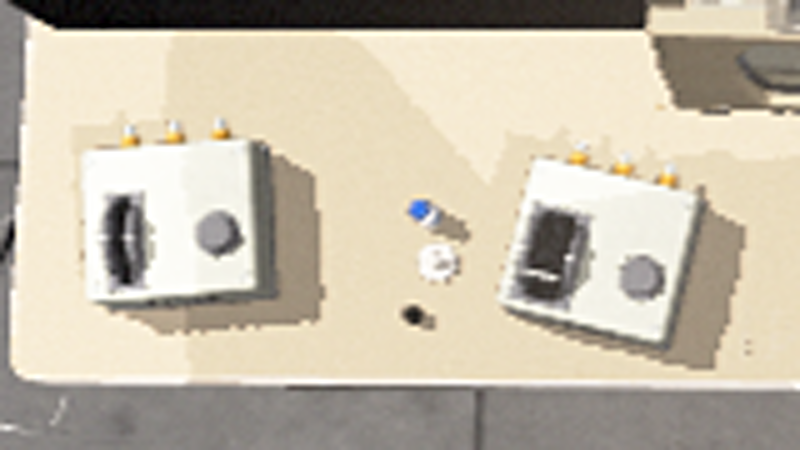

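The wide wheel with the white line belongs to the right-hand unit, crop (600,250), so that is the selector. I measure its pose from its top corners, then retract and swing over it for a close look.

```bash
python3 - <<'E'
from h import *
c=robot.get_calibration("top")
P=[ray(c,(u/5+115,v/5+150),.055) for u,v in [(537,157),(700,192),(664,345),(503,300)]]
P=np.array(P); print(P, np.linalg.norm(np.diff(P,axis=0),axis=1))
bx=(P[0]+P[1]-P[2]-P[3]); yaw=np.arctan2(bx[1],bx[0]); by=P[0]+P[3]-P[1]-P[2]; print(yaw,np.arctan2(by[1],by[0])-np.pi/2, P.mean(0))
# instruments front edge
for uv in [(357,200),(250,170),(335,172),(440,200)]: print(uv, ray(c,uv,.0), ray(c,uv,.3))
# wrist camera in tool frame
from scipy.spatial.transform import Rotation as Ro
o=robot.observe(); cw=robot.get_calibration("wrist"); K,R,t=KRt(cw)
T=Ro.from_euler("xyz",o["tcp_rot"],degrees=True).as_matrix()
print("cam in tool",T.T@(-R.T@t-o["tool_pos"]),"axis",T.T@R[2], "camx",T.T@R[0])
for a in (-90,90):
  for p in ([.14,-.40,.3],[.44,.13,.3],[.48,.13,.2],[.48,.13,.15]):
    print(a,p,robot.ik(p,[180,0,np.degrees(yaw)+a]))
E
```

```text
[[0.55276144 0.14965087 0.055     ]
 [0.53092131 0.04462502 0.055     ]
 [0.43266992 0.06570032 0.055     ]
 [0.46039936 0.16874415 0.055     ]] [0.10727265 0.10048633 0.10670966]
-0.20769431767050675 -0.23387585106394404 [0.49418801 0.10718009 0.055     ]
(357, 200) [ 0.50352907 -0.28997651  0.        ] [ 0.46437685 -0.23661158  0.3       ]
(250, 170) [0.60187195 0.06667342 0.        ] [0.54064705 0.03998965 0.3       ]
(335, 172) [ 0.59727706 -0.21785828  0.        ] [ 0.53708347 -0.18068001  0.3       ]
(440, 200) [ 0.50590322 -0.56354858  0.        ] [ 0.46621813 -0.44878147  0.3       ]
cam in tool [ 7.54931189e-02  1.01410841e-05 -6.98935355e-02] axis [-2.89462092e-01 -2.04488054e-04  9.57189456e-01] camx [-4.41454237e-04  9.99999899e-01  8.01343624e-05]
-90 [0.14, -0.4, 0.3] [ -88.51686232  -25.40412807  -22.9954134    92.40871467    0.
 -166.61685449]
-90 [0.44, 0.13, 0.3] [ 5.20800862e-02 -1.89704219e+01 -1.80529326e+01  9.09174893e+01
  0.00000000e+00 -7.80479121e+01]
-90 [0.48, 0.13, 0.2] [ 4.77411016e-02 -1.18672347e+01 -2.24938388e+01  7.93733960e+01
  0.00000000e+00 -7.80522511e+01]
-90 [0.48, 0.13, 0.15] [ 4.77411016e-02 -1.05138520e+01 -2.65501644e+01  7.39636876e+01
  0.00000000e+00 -7.80522511e+01]
90 [0.14, -0.4, 0.3] [-88.51686232 -25.40412807 -22.9954134   92.40871467   0.
  13.38314551]
90 [0.44, 0.13, 0.3] [ 5.20800862e-02 -1.89704219e+01 -1.80529326e+01  9.09174893e+01
  0.00000000e+00  1.01952088e+02]
90 [0.48, 0.13, 0.2] [ 4.77411016e-02 -1.18672347e+01 -2.24938388e+01  7.93733960e+01
  0.00000000e+00  1.01947749e+02]
90 [0.48, 0.13, 0.15] [ 4.77411016e-02 -1.05138520e+01 -2.65501644e+01  7.39636876e+01
  0.00000000e+00  1.01947749e+02]
```

```bash
python3 - <<'E'
from h import *
robot.goto_joints([-83.5,-25.4,-23,92.4,0,77.5])
robot.goto_joints([0,-25.4,-23,92.4,0,101.9])
robot.set_gripper(0.0)
robot.move_pose([.485,.107,.25],[180,0,-12.6+90])
c=robot.get_calibration("wrist"); im=robot.grab_frame("wrist"); cv2.imwrite("pics/w1.png",im)
np.save("c1.npy",c,allow_pickle=True); o=robot.observe(); print(o["time"],o["tool_pos"],o["tcp_rot"],o["gripper_width"],o["ft_force"],robot.tip_reach)
E
```

```text
4.1917 [0.48468718 0.10709279 0.25016078] [-1.79960119e+02  2.07743515e-03  7.73999234e+01] 3.7561868723809344e-06 [0.57940885 0.08354677 1.09264645] 0.0726
```

View pics/w1.png

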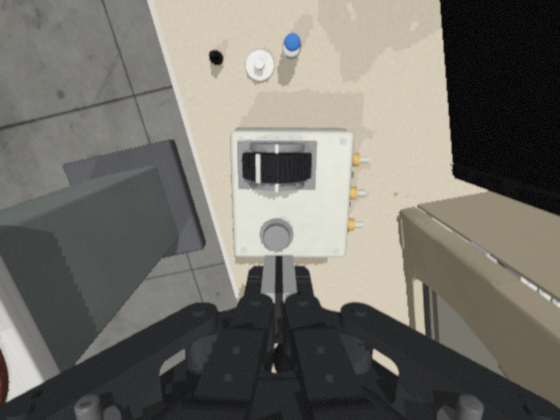

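The wrist view shows the selector: box top corners at about (235,130), (350,130), (346,256) and (235,256), button at (277,234), wheel centre at (278,166), white line at (258,168) in front of the crest. The closed tips are at (278,262).

```bash
python3 - <<'E'
from h import *
c=np.load("c1.npy",allow_pickle=True).item(); im=cv2.imread("pics/w1.png")
hsv=cv2.cvtColor(im,cv2.COLOR_BGR2HSV); m=((hsv[...,2]>185)&(hsv[...,1]<30)).astype(np.uint8)
m[:118]=0;m[262:]=0;m[:,:225]=0;m[:,360:]=0
m=cv2.morphologyEx(m,cv2.MORPH_OPEN,np.ones((3,3)))
cs,_=cv2.findContours(m,cv2.RETR_EXTERNAL,2); k=max(cs,key=cv2.contourArea)
b=cv2.boxPoints(cv2.minAreaRect(k)); P=np.array([ray(c,u,.055) for u in b]); print(b,np.round(P,4).tolist(),np.linalg.norm(np.diff(P,axis=0),axis=1))
ctr=P.mean(0); d=max((P[i]-P[i-1] for i in range(4)),key=lambda v:v[1]-abs(v[0])) ; print("ctr",ctr)
yaw=np.arctan2(d[1],d[0])-np.pi/2; print("yaw",yaw,np.degrees(yaw))
# button
g=((hsv[...,2]>70)&(hsv[...,2]<160)&(hsv[...,1]<40)).astype(np.uint8); w=np.zeros_like(g); w[214:252,256:298]=g[214:252,256:298]
w=cv2.morphologyEx(w,cv2.MORPH_OPEN,np.ones((3,3)))
cs,_=cv2.findContours(w,cv2.RETR_EXTERNAL,2); k=max(cs,key=cv2.contourArea); cc=cv2.minEnclosingCircle(k); print("button px",cc)
def loc(p): 
    q=np.array(p)[:2]-ctr[:2]; return np.array([[np.cos(yaw),np.sin(yaw)],[-np.sin(yaw),np.cos(yaw)]])@q
print("button",ray(c,cc[0],.065),loc(ray(c,cc[0],.065)))
print("wheel",loc(ray(c,(278,167),.077)),"tip",proj(c,[.48469,.10709,.1776]))
Rm=np.array([[np.cos(yaw),-np.sin(yaw)],[np.sin(yaw),np.cos(yaw)]])
for n,l,z in (("crest",(-.012,.028),.077),("btn",(-.012,-.032),.065)):
    p=ctr[:2]+Rm@l; print(n,p,proj(c,[*p,z]))
v=cv2.resize(im[110:280,200:380],None,fx=4,fy=4,interpolation=cv2.INTER_CUBIC); 
for l,z in (((-.012,.028),.077),((-.012,.039),.077),((-.012,.017),.077),((-.012,-.032),.065)):
    u=(proj(c,[*(ctr[:2]+Rm@l),z])-[200,110])*4+2; cv2.circle(v,tuple(int(x) for x in u),5,(0,0,255),2)
cv2.drawContours(v,[((b-[200,110])*4+2).astype(np.int32)],-1,(0,200,0),1)
cv2.imwrite("pics/w1c.png",v)
E
```

```text
[[230. 131.]
 [353. 131.]
 [353. 257.]
 [230. 257.]] [[0.4618, 0.1748, 0.055], [0.5565, 0.1536, 0.055], [0.5398, 0.0463, 0.055], [0.4335, 0.07, 0.055]] [0.09701051 0.10855303 0.10886644]
ctr [0.49789702 0.11120007 0.055     ]
yaw -0.2639875530179976 -15.125372631917319
button px ((276.3915100097656, 234.5188751220703), 16.429994583129883)
button [0.47923379 0.08549901 0.065     ] [-0.01131045 -0.02968054]
wheel [-0.01240912  0.02867515] tip [275.4165406  274.43390132]
crest [0.49361883 0.14136126] [278.50860015 167.92409023]
btn [0.47796291 0.08343983] [275.45258931 237.08282047]
```

View pics/w1c.png

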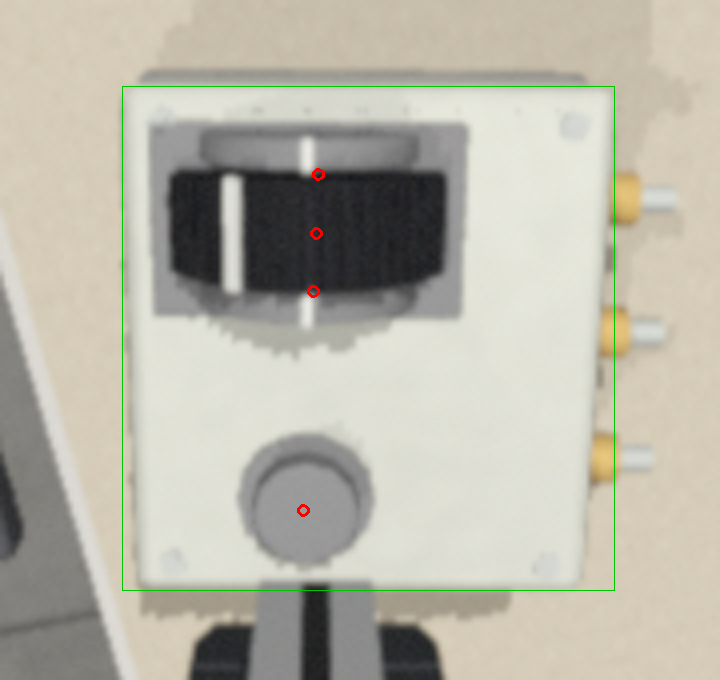

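```bash
cat > g.py <<'E'
from h import *
c=np.load("c1.npy",allow_pickle=True).item()
crest=ray(c,(276.3,167.8),.077); btn=ray(c,(276,236.5),.065)
d=crest-btn; yaw=np.arctan2(-d[0],d[1])
ux=np.array([np.cos(yaw),np.sin(yaw),0]); rot=[180,0,np.degrees(yaw)+90]; L=robot.tip_reach
def F(): return robot.observe()["ft_force"]
def press(p,top,target,step=.0005,n=14):
    "come down on point p (tip) and push on until the force reaches target"
    f0=F(); print("contact",robot.line_to(p+[0,0,L-.006],vel=.02,guard=2.5))
    q=robot.observe()["tool_pos"]; print("tip z",q[2]-L,"top",top)
    for i in range(n):
        f=F()-f0
        if f[2]>target: break
        q=q-[0,0,step]; robot.line_to(q,vel=.02)
    print("steps",i,"f",f.round(2)); return q,f0
E
python3 - <<'E'
from g import *
print(crest,btn,np.linalg.norm(d[:2]),np.degrees(yaw))
s=crest-.006*ux
robot.move_pose(s+[0,0,L+.04],rot); robot.line_to(s+[0,0,L+.008],vel=.1); robot.pause(.2)
q,f0=press(s,.077,6)
for k in range(1,6):
    robot.line_to(q+.003*k*ux,vel=.03); f=F()-f0; print(k,(f@ux).round(2),f[2].round(2))
robot.pause(.2); p=robot.observe()["tool_pos"]; print("travel",(p-s)@ux+0.0,p[2]-L)
robot.line_to(p+[0,0,.05],vel=.15)
robot.line_to(np.array([*(btn[:2]-.0*ux[:2]),.25]),vel=.25); robot.pause(.2)
np.save("c2.npy",robot.get_calibration("wrist"),allow_pickle=True)
im=robot.grab_frame("wrist"); cv2.imwrite("pics/w2.png",im[90:290,180:380].repeat(3,0).repeat(3,1)); print(robot.observe()["time"])
E
```

```text
[0.49202942 0.14181269 0.077     ] [0.47852459 0.08384799 0.065     ] 0.05951711256123372 -13.115028147890085
contact True
tip z 0.07694121207018995 top 0.077
steps 2 f [-1.04 -0.56  7.3 ]
1 -1.09 9.68
2 0.53 8.23
3 1.75 6.01
4 2.1 6.01
5 0.74 6.36
travel 0.01564755060197864 0.0763649323412785
8.875
```

View pics/w2.png

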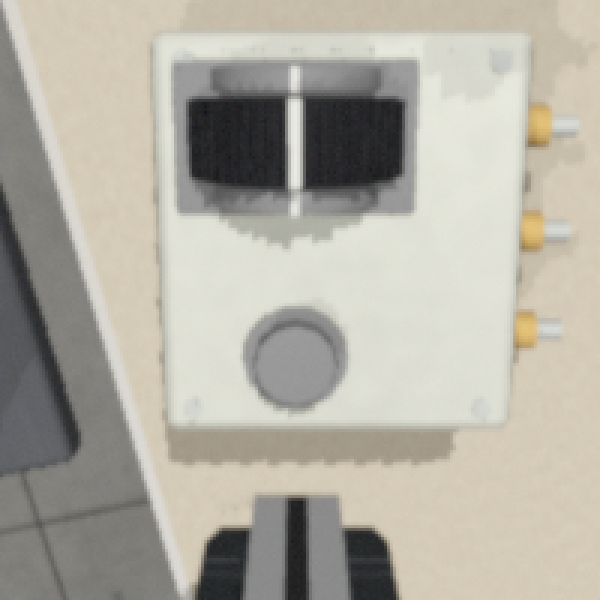

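The white line now sits between the pointers at crop (295,140), so the wheel has moved exactly one click. Next is the button, at crop (295,367).

```bash
python3 - <<'E'
from g import *
robot.line_to(btn+[0,0,L+.008],vel=.15); robot.pause(.2)
f0=F(); print(robot.line_to(btn+[0,0,L-.0062],vel=.02,guard=12)); q=robot.observe()["tool_pos"]
for i in range(6):
    f=F()-f0; print(round(q[2]-L,4),f.round(2))
    if f[2]>8: break
    q=q-[0,0,.0004]; robot.line_to(q,vel=.02)
robot.pause(.3); print((F()-f0).round(2),robot.observe()["tool_pos"][2]-L)
robot.line_to(q+[0,0,.03],vel=.05); robot.line_to(np.array([*btn[:2],.25]),vel=.25); robot.pause(.3)
im=robot.grab_frame("wrist"); cv2.imwrite("pics/w3.png",im[20:300,150:390].repeat(2,0).repeat(2,1)); print(robot.observe()["time"])
E
```

```text
False
0.059 [-0.74  0.62  4.77]
0.0586 [-1.64  1.16  5.53]
0.0582 [-3.93 -0.27  9.72]
[-3.28  0.2  10.55] 0.05893395241054089
13.1917
```

View pics/w3.png

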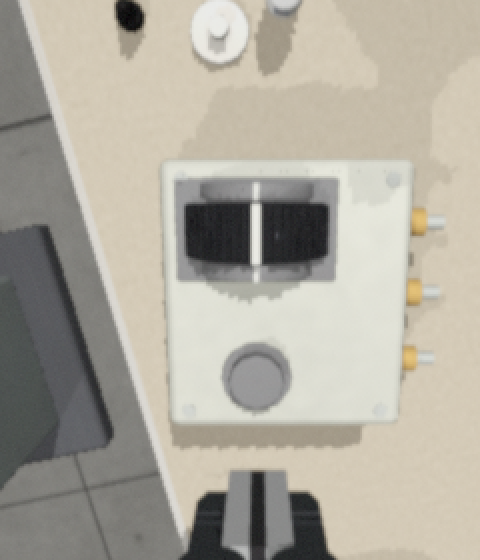

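The line is still at the crest, at (257,232). The button is back up at (256,383) after reaching its stop (tip at 59 mm, 10 N), and the visible loose items look undisturbed. I'm handing in.

```bash
python3 -c "
from plant import robot
print(robot.job_done())"
```

```text
the job is handed in; nothing more can be done
None
```

The selector wheel is one click on, with the white line between the pointers; the button was then pressed to its stop and came back up, and the job was handed in at about 13 s.

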